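# Set the mill's grind knob and tighten its lock ring

### The arm

A 6-joint arm with a two-finger parallel gripper is mounted at the origin on a cart in front of the work surface, level with it; the furniture and walls round the work are solid. World frame = base frame: x ahead of the robot, y to its left, z up, the work surface at z = 0. Lengths are in mm, angles in rad, forces in N, time in s.
With the tool pointing down it reaches from about 275 to 1000 mm from the base axis. Payload 8.4 kg.
Tool frame: the origin (TCP) lies between the finger pads; the fingertips stand r.finger_overhang ahead of it and the grasp point (between the pads) is the TCP (r.finger_overhang is the distance from the TCP to the fingertips, in mm); z points along the fingers, y is the line along which they close (so a half turn about z gives the same grasp; the last joint's range is limited). The gripper opens to 85 mm and grips with 20 to 120 N. Pads are 22 mm wide; open, the fingers measure 114 mm over their backs; the gripper's body (76 mm by 85 mm) begins 54 mm behind the grasp point. The pads swing forward as they close: fully open they stand 13 mm farther back than shut.
Start: joints at [-1.217, 0.353, 1.633, -0, 1.155, -0.002], TCP at [217.711, -585.858, 250.281] pointing down, gripper open.
Joint ranges: [-2.63, 2.63], [-0.92, 2.1], [0.06, 2.66], [-1.3, 4.44], [0, 2.69], [-3.02, 3.02]. Speed limits (rad/s): [2.22, 2.22, 2.79, 3.14, 3.14, 3.14].

### API

Orientations are given as [roll, pitch, yaw] about the fixed x, y, z axes, in that order (R = Rz(yaw) Ry(pitch) Rx(roll)).
In Python, from rig import r, cams, sign_off gives the robot as it stands.
- The arm moves only by the shell command python3 -m crank 'ROWS' [FORCE]. ROWS is JSON, a list of rows, each a list of 7 numbers: the shift along the tool's x, y, z in m, then the turn, a rotation vector about the tool's x, y, z in rad, then the closure, from 0 (fully open) to 1 (shut). In form: [[dx, dy, dz, ax, ay, az, gripper], ...]. A call has 1 to 5 rows; each row is the pose to reach, as a shift and turn from the pose commanded when the call began, along the tool's axes at that moment; what a row does not reach only later rows make up. A row lasts 1/10 s, in which the tool goes at most 50 mm and 8.59 degrees, less where a joint would pass 70% of its speed; a pose out of reach is approached as far as the arm can. A call with a gripper value outside its range is refused whole. The fingers move at their own pace and stop on an object; FORCE is the grip in N (left out, the last holds). Time passes only in rows, so rows that repeat a pose let the fingers close. It gives the time, the measured TCP pose, the force, the opening and the grip force at its end, in the units of the state.
- r.sense(): the state, without advancing time (a new reading comes with each control period).
- cams.grab_frame(name): name is "scene" or "side" or "wrist"; returns a dict with "image" (384x512x3 uint8, red, green, blue), "fx", "fy", "cx", "cy" (pixels), "D" ([k1, k2, p1, p2, k3] as OpenCV has them; the pictures are not rectified), "position" and "orientation" of the camera in the world. Camera axes: x right, y down, z forward; pixel columns grow to the right and rows downward; lengths in mm; the calibration is good to about 2 mm. A picture is of the moment at which its call begins. There is no depth.
- sign_off(): hands the job in; it is judged then, once.
The state is a dict: "clock": time; "qpos": joint angles; "qvel": joint speeds; "joint_efforts": joint torques, N m; "eef_pos": TCP position; "tcp_rot": TCP orientation; "contact_force": force on the tool from outside, world axes, zero at the start; "wrist_torque": the same for the moment, N m; "opening": opening from 0.0 (shut) to 1.0 (fully open); "grasp_force": force on a finger pad.
Only numpy, scipy, OpenCV 4.12 (cv2) and the standard library are available. Lean on these libraries where they do the work, as an engineer would, in place of code of your own. Each camera call takes 0.05 s, during which the arm holds its last target. There are 200 camera calls.

### The job

Set the grind on the burr mill: turn the bar knob on top until its pointer points at the little steel memory tab on the scale. Then push the lever of the lock ring round clockwise (seen from above) until the ring is tight, so that the tell-tale pin has clearly risen, but do not overtighten it. Let go, leave the knob on its setting and do not disturb the mug, shaker or mandarin.

Things in the scene. Friction and masses are not known exactly. Their poses are not given: they have to be found in the camera images.
- mill: Burr mill, hopper off: black round housing, diameter 176 mm, 78 mm high, fixed to the worktop. Origin at the centre of its underside, z up. Knob, scale and lock ring all turn about its vertical z axis. A chute mouth is on its -x side, the tell-tale pin on its +x side.
- knob: The aluminium grind knob: a bar 46 x 14 mm, z = 92 to 130 mm, on a disc of diameter 52 mm. Origin on the mill's axis, 84 mm above the worktop. Turning takes about 0.08 N m, both ways between end stops; it stays where it is left. It starts anticlockwise of the memory tab (seen from above) and must turn 0.5 to 1.4 rad clockwise.
- knob_grip (a point): Grip point on the mill's axis inside the knob's bar, 117 mm above the worktop. +x of this frame, along the bar's length, is where the pointer points (small metal beak on the disc, dark line on that half of the bar's top); y is across its 14 mm thickness; z up.
- tab_mark (a point): Top centre of the steel memory tab, a lug 10 x 6 x 8 mm on the black scale beside the knob's disc, 35 mm from the mill's axis, top at z = 92 mm. +x points from the axis outward through the tab: the pointer must come to this direction. It stands elsewhere on the scale each time and is too stiff to shift.
- lock_ring: Steel lock ring round the knob, diameter 116 mm, top at z = 90 mm, origin on the mill's axis. Clockwise from above tightens. Runs loosely (about 1 N at the lever) for 0.3 to 1.2 rad; where it takes up cannot be seen and differs each time. Then it takes about 6 N to go on, rising about 1.2 N per mm. Reading falls a few N when the push stops.
- lever_grip (a point): Centre of the ring's upright lever tab, 76 mm from the mill's axis, 117 mm above the worktop. +x points radially outward, z up. The tab is 18 mm radially, 12 mm thick along its motion, top at z = 131 mm. It goes round the mill's -x side. Tight from about 9 N pushing slowly (2.5 mm past take-up), overtight at 25 N (15 mm past); 12 to 15 N is right. It stays tight when let go.
- pin_top (a point): Top of the tell-tale pin, steel, diameter 8 mm, on the housing 70 mm from the mill's axis on its +x side. At z = 82 mm while the ring is loose; rises about 0.8 mm per mm of lever advance past take-up: 2 mm up is tight, 12 mm up is overtight. May settle a little when the lever is let go.
- mug: White mug, 84 x 123 x 91 mm, loose, beside the mill; origin at the centre of its underside. Not to be disturbed.
- shaker: Small shaker with a grey top, diameter 44 mm, 90 mm high, loose, beside the mill; origin at the centre of its underside. Not to be disturbed.
- mandarin: Mandarin, 61 x 60 x 50 mm, loose, beside the mill; origin at its underside. Not to be disturbed.

How it is judged (in metres and radians):
On the way, in this order (a step that is already met when the one before it is completed fails the run):
1. the knob's pointer is on the memory tab while the lock ring is still loose (angle between the x axis of knob_grip and the x axis of tab_mark, either way round below 0.1 rad and distance of pin_top from where it was at the start of the episode below 0.001 m), for 0.2 s.
2. the lock ring is tight: the pin has risen by 2 mm (distance of pin_top from where it was at the start of the episode above 0.002 m), for 0.2 s.
At the end, for the whole second after the job is handed in: The knob's pointer is within 0.1 rad of the memory tab, the lock ring is tight but not overtightened (pin risen between 2 and 12 mm) (angle between the x axis of knob_grip and the x axis of tab_mark, either way round below 0.1 rad and distance of pin_top from where it was at the start of the episode between 0.002 and 0.012 m); the robot touches nothing.
It fails at once if the lock ring is overtightened (pin more than 12 mm up) (distance of pin_top from where it was at the start of the episode above 0.012 m).
It fails at once if a bystander (mug, shaker or mandarin) is moved more than 20 mm (distance of any of mug, shaker, mandarin from where it was at the start of the episode above 0.02 m).
It also fails if it takes over 58 s, if anything falls off the work surface, if the arm or the gripper's body presses on something with over 40 N, if the wrist force passes 120 N, or if a joint passes its speed limit or range.

## Working session

There is one attempt and no reset: what is moved stays moved. The work goes in short steps, Python scripts to look and compute and a shell command to move; the robot and the scene stay as the last step left them, time stands still between calls to the robot, and variables do not carry over. Pictures are saved under pics/ and viewed, at most 10 in all, crops included, and the job is handed in when it is done.

```bash
ls; mkdir -p pics; python3 - <<'E'
from rig import r,cams
import cv2,numpy as np,pickle
d={}
for n in("scene","side","wrist"):
    f=cams.grab_frame(n); d[n]=f; cv2.imwrite(f"pics/{n}0.png",f["image"][...,::-1])
    print(n,{k:v for k,v in f.items() if k!="image"})
pickle.dump(d,open("d0.pkl","wb"))
print(r.sense(),r.finger_overhang)
E
```

```text
pics
scene {'fx': 419.28579405011374, 'fy': 419.28579405011374, 'cx': 243.2252718400337, 'cy': 195.51161469948812, 'D': array([0.04523678, 0.        , 0.        , 0.        , 0.        ]), 'position': array([-16.47184083, 454.45873096, 441.34485113]), 'orientation': array([-2.00630468,  0.01760816, -2.44055799])}
side {'fx': 417.5604953854115, 'fy': 417.5604953854115, 'cx': 254.05330192587235, 'cy': 185.45370873958728, 'D': array([-0.11600651,  0.        ,  0.        ,  0.        ,  0.        ]), 'position': array([ 424.72877804, -923.73473954,  780.66301819]), 'orientation': array([-2.28361190e+00, -2.15223087e-03, -8.31142863e-02])}
wrist {'fx': 308.90406925274186, 'fy': 308.90406925274186, 'cx': 260.00841199692314, 'cy': 192.95334771682315, 'D': array([-0.04002642,  0.        ,  0.        ,  0.        ,  0.        ]), 'position': array([ 288.53390892, -559.03600458,  372.61763082]), 'orientation': array([ 2.84001019e+00,  2.15812330e-03, -1.21421708e+00])}
{'clock': 0.15, 'qpos': array([-1.21738815e+00,  3.53533446e-01,  1.63396698e+00,  2.69355662e-06,
        1.15525314e+00, -2.38647916e-03]), 'qvel': array([-6.17417903e-04, -2.17018766e-03, -2.23027734e-03, -1.82997702e-05,
        2.03702818e-03, -1.49434940e-04]), 'joint_efforts': array([ 1.27107720e-03, -6.05633426e+01, -3.42336309e+01,  1.17721429e-04,
        6.19317259e-03,  1.45491299e-05]), 'eef_pos': array([ 217.59180852, -585.5101998 ,  249.70484882]), 'tcp_rot': array([-3.14043175e+00, -5.23355282e-06,  3.55793564e-01]), 'contact_force': array([ 0.04764928,  1.07236361, -0.47250783]), 'wrist_torque': array([ 0.01278778, -0.01316896, -0.00588721]), 'grasp_force': 0.0, 'opening': 1.0001397011107072} 19.0
```

```bash
python3 - <<'E'
import cv2,numpy as np
a=cv2.imread("pics/scene0.png");b=cv2.imread("pics/side0.png")
im=np.hstack([a,b]);cv2.imwrite("pics/ab0.png",cv2.resize(im,(800,300)))
E
```

```text
(no output)
```

View pics/ab0.png

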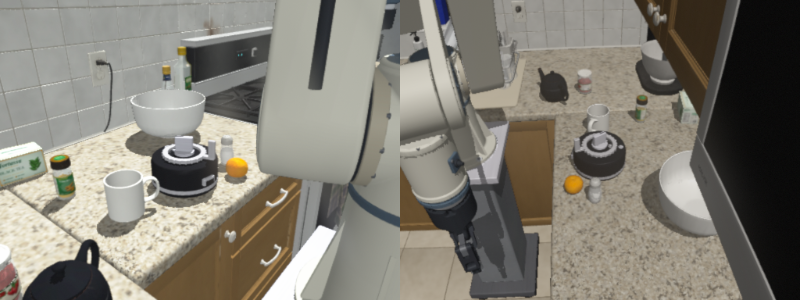

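The mill is at about (235,215) px in scene and (255,197) px in side, with the mug, mandarin and shaker close by. Next I'll enlarge both.

```bash
cat > h.py <<'E'
import numpy as np,cv2
from scipy.spatial.transform import Rotation as R
def ray(f,p):
    K=np.array([[f["fx"],0,f["cx"]],[0,f["fy"],f["cy"]],[0,0,1]])
    u=cv2.undistortPoints(np.array([[p]],float),K,np.array(f["D"]))[0,0]
    return np.array(f["position"]),R.from_euler("xyz",f["orientation"]).as_matrix()@np.array([u[0],u[1],1])
def onz(f,p,z):
    o,d=ray(f,p); return o+d*(z-o[2])/d[2]
def proj(f,P):
    K=np.array([[f["fx"],0,f["cx"]],[0,f["fy"],f["cy"]],[0,0,1]])
    Rm=R.from_euler("xyz",f["orientation"]).as_matrix().T
    return cv2.projectPoints(np.atleast_2d(np.array(P,float)),cv2.Rodrigues(Rm)[0],-Rm@np.array(f["position"]),K,np.array(f["D"]))[0][:,0]
E
python3 - <<'E'
import cv2,numpy as np,pickle
from h import *
a=cv2.imread("pics/scene0.png")[165:255,185:320];b=cv2.imread("pics/side0.png")[155:245,200:335]
im=np.hstack([cv2.resize(x,(400,267),interpolation=2) for x in(a,b)]);im=cv2.resize(im,(800,534)) if 0 else im
im=np.vstack([cv2.resize(a,(800,533))[60:360],cv2.resize(b,(800,533))[60:360]])
cv2.imwrite("pics/ab1.png",im)
d=pickle.load(open("d0.pkl","rb"))
print(onz(d["side"],(256,190),90))
E
```

```text
[ 495.94530608 -145.33585145   90.        ]
```

View pics/ab1.png

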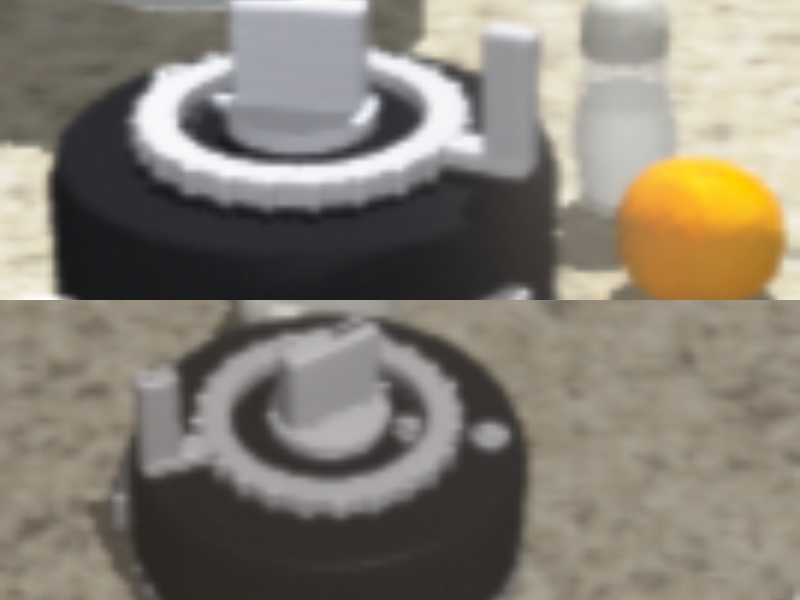

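In the side crop the ring centre is at about (330,425), the tab at (408,428), the pin at (490,435), the lever top at (157,375), and the knob bar points up and to the right. Now I'll convert these to world coordinates.

```bash
python3 - <<'E'
import pickle
from h import *
d=pickle.load(open("d0.pkl","rb"));s=d["side"];c=d["scene"]
q=lambda x,y:(x/5.926+200,(y-240)/5.926+155)
w=lambda x,y:(x/5.926+185,(y+60)/5.926+165)
def show(n,f,p,z):print(n,onz(f,p,z).round(1))
for n,p in dict(L=(197,425),R=(465,425),T=(330,335),B=(330,513)).items(): show("ring "+n,s,q(*p),90)
show("tab",s,q(408,425),92);show("pin",s,q(490,435),82);show("lever",s,q(157,373),131)
show("bar a",s,q(287,350),130);show("bar b",s,q(365,325),130)
show("sc lever",c,w(512,28),131); show("sc ringL",c,w(133,120),90); show("sc ringR",c,w(470,120),90)
for n,p in dict(mandL=(733-0,0)).items():pass
# bystanders (800x300 composite -> px)
g=lambda x,y:((x-400)*1.28,y*1.28)
show("mand",s,g(573,185),25);show("shaker top",s,g(595,183),90);show("shaker base",s,g(593,200),0);show("mug",s,g(598,108),91)
E
```

```text
ring L [ 439.9 -126.3   90. ]
ring R [ 553.8 -135.5   90. ]
ring T [501.7 -70.1  90. ]
ring B [ 491.7 -185.7   90. ]
tab [ 529.2 -135.9   92. ]
pin [ 565.1 -133.8   82. ]
lever [ 424.1 -139.8  131. ]
bar a [ 478.5 -128.   130. ]
bar b [ 512.5 -114.   130. ]
sc lever [ 421.3 -138.7  131. ]
sc ringL [532.1 -75.2  90. ]
sc ringR [ 442.8 -144.9   90. ]
mand [ 404.2 -236.3   25. ]
shaker top [ 468.8 -292.7   90. ]
shaker base [ 463.1 -280.3    0. ]
mug [508.1  80.8  91. ]
```

```bash
python3 -m crank '[[0.04,-0.03,0,0,0,0,0],[0.08,-0.063,0,0,0,0,0],[0.12,-0.095,0,0,0,0,0],[0.16,-0.126,0,0,0,0,0],[0.2,-0.158,0,0,0,0,0]]'; python3 -m crank '[[0.04,-0.03,0,0,0,0,0.4],[0.08,-0.063,0,0,0,0,0.4],[0.12,-0.095,0,0,0,0,0.4],[0.16,-0.126,0,0,0,0,0.4],[0.2,-0.158,0,0,0,0,0.4]]'; python3 -c "
from rig import r;s=r.sense();print(s['eef_pos'],s['tcp_rot'],s['clock'])"
```

```text
clock: 0.65
eef_pos: [348.2, -370.5, 250.2]
tcp_rot: [3.142, -0.0, 0.355]
contact_force: [1.2, -1.0, -0.7]
opening: 0.998
grasp_force: 0.0
clock: 1.15
eef_pos: [478.2, -156.8, 250.4]
tcp_rot: [3.141, -0.0, 0.356]
contact_force: [0.6, -0.4, 0.5]
opening: 0.601
grasp_force: 0.0
[ 478.20557337 -156.80599893  250.39988849] [ 3.14136767e+00 -2.47053539e-04  3.55759060e-01] 1.15
```

```bash
python3 -m crank '[[0.021,-0.0165,0,0,0,0,0.4],[0.021,-0.0165,0,0,0,0,0.4],[0.021,-0.0165,0,0,0,0,0.4]]'; python3 - <<'E'
from rig import r,cams
import cv2,pickle
f=cams.grab_frame("wrist");pickle.dump(f,open("w1.pkl","wb"))
cv2.imwrite("pics/w1.png",cv2.resize(f["image"][...,::-1],(800,600)))
s=r.sense();print(s['eef_pos'],s['tcp_rot'],f["position"],f["orientation"])
E
```

```text
clock: 1.45
eef_pos: [491.3, -135.6, 250.0]
tcp_rot: [-3.141, 0.001, 0.358]
contact_force: [-0.6, 0.5, -0.0]
opening: 0.601
grasp_force: 0.0
[ 491.02030733 -136.22400202  250.04206676] [-3.14149609e+00  7.64778604e-04  3.56339962e-01] [ 562.27807495 -108.85071672  372.9547076 ] [ 2.83927085e+00  1.03161144e-03 -1.21240111e+00]
```

View pics/w1.png

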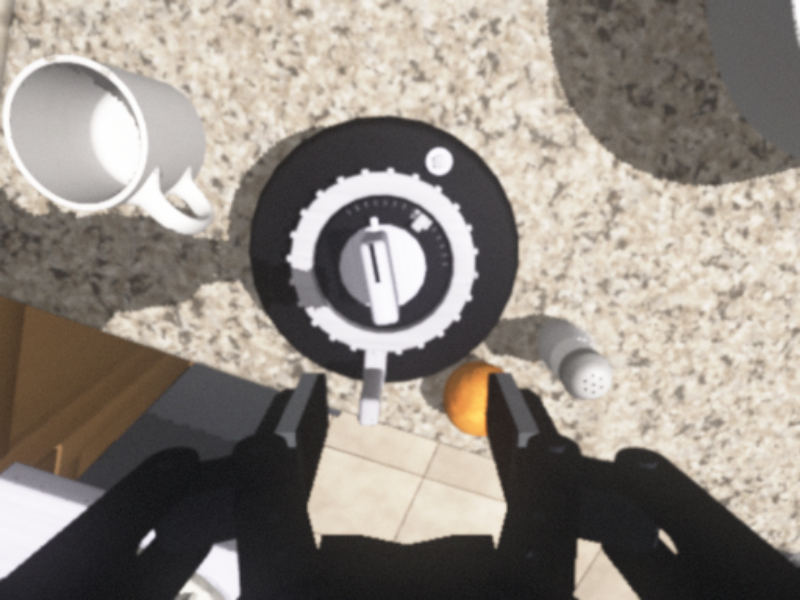

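Sharp overhead view: the knob centre is near (382,265), the beak at (374,222), the tab at (421,222), the pin at (439,161) and the lever top at (370,410).

```bash
python3 - <<'E'
import pickle
from h import *
f=pickle.load(open("w1.pkl","rb"))
k=lambda x,y:(x*.64,y*.64)
im=f["image"];g=cv2.cvtColor(im,cv2.COLOR_RGB2GRAY)
m=(g<60).astype(np.uint8);m[245:]=0
cs,_=cv2.findContours(m,cv2.RETR_EXTERNAL,cv2.CHAIN_APPROX_NONE)
for c in sorted(cs,key=cv2.contourArea)[-2:]:
    print(cv2.contourArea(c),cv2.boundingRect(c))
P={n:onz(f,k(*p),z) for n,p,z in [("ringL",(289,262),90),("ringR",(476,262),90),("ringT",(382,170),90),("ringB",(382,354),90),
 ("bar back",(384,320),130),("bar front",(374,230),130),("beak",(374,219),92),("tab",(421,221),92),("pin",(439,161),82),("lever",(370,412),131)]}
C=np.array([P["ringL"]+P["ringR"],P["ringT"]+P["ringB"]]).mean(0)[:2]
# least squares circle
C=(P["ringL"]+P["ringR"]+P["ringT"]+P["ringB"])[:2]/4
print("C",C)
for n,p in P.items():
    v=p[:2]-C;print(n,p.round(1),np.hypot(*v).round(1),np.arctan2(v[1],v[0]).round(3))
v=P["bar front"]-P["bar back"];print("bar",np.arctan2(v[1],v[0]),np.hypot(*v[:2]),(P["bar front"]+P["bar back"])/2)
E
```

```text
1761.5 (248, 162, 83, 82)
5679.5 (160, 75, 171, 167)
C [ 496.19236056 -117.85550157]
ringL [478.1 -64.9  90. ] 56.0 1.9
ringR [ 517.4 -170.    90. ] 56.3 -1.184
ringT [547.9 -99.2  90. ] 55.0 0.346
ringB [ 441.4 -137.4   90. ] 58.2 -2.8
bar back [ 477.4 -127.7  130. ] 21.2 -2.66
bar front [ 520.9 -106.7  130. ] 27.1 0.424
beak [ 520.5 -104.2   92. ] 27.8 0.511
tab [ 528.9 -130.2   92. ] 35.0 -0.36
pin [ 563.9 -128.2   82. ] 68.5 -0.152
lever [ 422.8 -138.9  131. ] 76.3 -2.863
bar 0.44945150857853855 48.33134264151664 [ 499.13326682 -117.19928163  130.        ]
```

```bash
python3 -m crank '[[0.013,-0.0145,0,0,0,-0.11,0.4],[0.013,-0.0145,0.03,0,0,-0.11,0.4],[0.013,-0.0145,0.07,0,0,-0.11,0.4],[0.013,-0.0145,0.11,0,0,-0.11,0.4],[0.013,-0.0145,0.132,0,0,-0.11,0.4]]'; python3 -m crank '[[0,0,0,0,0,0,0.8],[0,0,0,0,0,0,1],[0,0,0,0,0,0,1],[0,0,0,0,0,0,1],[0,0,0,0,0,0,1]]' 40
```

```text
clock: 2.0
eef_pos: [496.4, -118.9, 115.6]
tcp_rot: [-3.14, 0.003, 0.464]
contact_force: [0.7, 0.4, 1.1]
opening: 0.603
grasp_force: 0.0
clock: 2.5
eef_pos: [498.2, -117.1, 119.4]
tcp_rot: [-3.14, -0.001, 0.464]
contact_force: [-1.0, 7.8, -5.4]
opening: 0.15
grasp_force: 39.9
```

```bash
python3 -m crank '[[0,0,0,0,0,0.12,1],[0,0,0,0,0,0.25,1],[0,0,0,0,0,0.38,1],[0,0,0,0,0,0.5,1],[0,0,0,0,0,0.6,1]]'; python3 -m crank '[[0,0,0,0,0,0.1,1],[0,0,0,0,0,0.2,1],[0,0,0,0,0,0.2,1],[0,0,0,0,0,0.2,1]]'; python3 - <<'E'
from rig import r,cams
import cv2,pickle
f=cams.grab_frame("wrist");pickle.dump(f,open("w2.pkl","wb"))
cv2.imwrite("pics/w2.png",cv2.resize(f["image"][...,::-1],(800,600)))
s=r.sense();print(s['eef_pos'],s['tcp_rot'],s['wrist_torque'])
E
```

```text
clock: 3.0
eef_pos: [498.5, -118.8, 119.4]
tcp_rot: [3.14, -0.001, -0.138]
contact_force: [-1.5, -5.1, -7.9]
opening: 0.164
grasp_force: 39.7
clock: 3.4
eef_pos: [498.3, -119.4, 119.4]
tcp_rot: [3.14, -0.001, -0.334]
contact_force: [-2.2, -8.2, -7.4]
opening: 0.154
grasp_force: 39.8
[ 498.31070674 -119.38268042  119.45945959] [ 3.13961016e+00 -1.09329510e-03 -3.33852830e-01] [-1.54299614  0.43305255 -0.03331101]
```

View pics/w2.png

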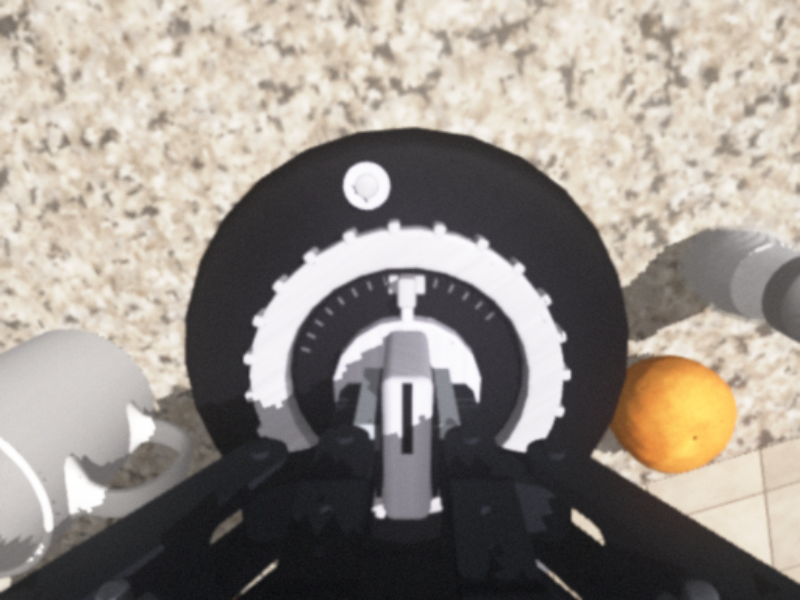

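The beak (408,310) and tab (406,285) line up with the mill axis (x≈407 px), so the knob is set. I'll release it and move to the lever.

```bash
python3 -m crank '[[0,0,0,0,0,0,0.6],[0,0,0,0,0,0,0.5],[0,0,-0.02,0,0,0,0.5],[0,0,-0.05,0,0,0,0.5],[0,0,-0.08,0,0,0,0.5]]'; python3 -m crank '[[-0.01,0.015,0,0,0,-0.13,0.5],[-0.02,0.03,0,0,0,-0.26,1],[-0.03,0.045,0,0,0,-0.39,1],[-0.037,0.06,0,0,0,-0.52,1],[-0.043,0.071,0,0,0,-0.615,1]]'; python3 -m crank '[[0,0,0,0,0,0,1],[0,0,0,0,0,0,1]]';  python3 - <<'E'
from rig import r,cams
import cv2,pickle
f=cams.grab_frame("wrist");pickle.dump(f,open("w3.pkl","wb"))
cv2.imwrite("pics/w3.png",cv2.resize(f["image"][...,::-1],(800,600)))
s=r.sense();print(s['eef_pos'],s['tcp_rot'],s['contact_force'])
E
```

```text
clock: 3.95
eef_pos: [498.8, -117.8, 200.0]
tcp_rot: [-3.141, -0.001, -0.334]
contact_force: [0.2, -0.2, -0.1]
opening: 0.499
grasp_force: 0.0
clock: 4.45
eef_pos: [434.5, -171.4, 199.4]
tcp_rot: [3.141, -0.002, 0.286]
contact_force: [-0.3, 0.1, 0.0]
opening: 0.004
grasp_force: 0.0
clock: 4.65
eef_pos: [435.3, -170.9, 199.0]
tcp_rot: [3.141, -0.001, 0.277]
contact_force: [0.1, -0.2, 0.2]
opening: -0.0
grasp_force: 0.0
[ 435.44340555 -170.70174607  198.89205269] [ 3.14097235e+00 -1.34963519e-03  2.77845711e-01] [-0.02075989 -0.12206625 -0.06266349]
```

View pics/w3.png

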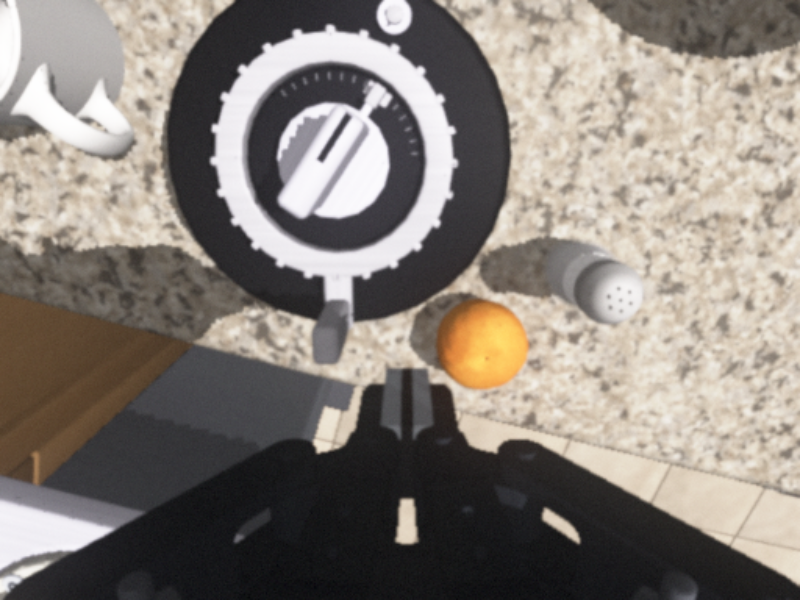

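Knob released and the beak is still on the tab (368,107 / 376,95). The closed fingers sit on the anticlockwise side of the lever. Next I descend and sweep.

```bash
python3 -m crank '[[0,0,0.03,0,0,0,1],[0,0,0.06,0,0,0,1],[0,0,0.084,0,0,0,1],[0,-0.005,0.084,0,0,0,1],[0,-0.01,0.084,0,0,0,1]]'; python3 -m crank '[[-0.001,-0.0039,0,0,0,0.05,1],[-0.0017,-0.0077,0,0,0,0.1,1],[-0.0022,-0.0116,0,0,0,0.15,1],[-0.0026,-0.0155,0,0,0,0.2,1],[-0.0027,-0.0194,0,0,0,0.25,1]]'
```

```text
clock: 5.2
eef_pos: [432.2, -160.6, 114.5]
tcp_rot: [-3.141, 0.001, 0.28]
contact_force: [-0.0, -0.1, 0.4]
opening: -0.001
grasp_force: 0.0
clock: 5.7
eef_pos: [424.8, -143.1, 116.0]
tcp_rot: [3.14, -0.002, 0.029]
contact_force: [-0.6, -1.2, 1.1]
opening: 0.001
grasp_force: 0.7
```

```bash
python3 -m crank '[[-0.0005,-0.0019,0,0,0,0.025,1],[-0.001,-0.0039,0,0,0,0.05,1],[-0.0014,-0.0058,0,0,0,0.075,1],[-0.0017,-0.0077,0,0,0,0.1,1],[-0.0017,-0.0077,0,0,0,0.1,1]]'
```

```text
clock: 6.2
eef_pos: [422.1, -135.4, 114.4]
tcp_rot: [-3.141, -0.0, -0.07]
contact_force: [0.3, -0.6, 0.2]
opening: 0.003
grasp_force: 0.0
```

```bash
python3 -m crank '[[-0.0005,-0.0019,0,0,0,0.025,1],[-0.001,-0.0039,0,0,0,0.05,1],[-0.0014,-0.0058,0,0,0,0.075,1],[-0.0014,-0.0058,0,0,0,0.075,1]]'
```

```text
clock: 6.6
eef_pos: [420.9, -129.5, 114.2]
tcp_rot: [-3.141, 0.0, -0.145]
contact_force: [-1.0, -0.3, 0.3]
opening: -0.003
grasp_force: 0.0
```

```bash
python3 -m crank '[[-0.0005,-0.0019,0,0,0,0.025,1],[-0.001,-0.0039,0,0,0,0.05,1],[-0.0014,-0.0058,0,0,0,0.075,1]]'
```

```text
clock: 6.9
eef_pos: [420.3, -123.7, 114.2]
tcp_rot: [3.142, 0.0, -0.221]
contact_force: [-0.5, -2.1, -0.6]
opening: 0.001
grasp_force: 0.6
```

```bash
python3 -m crank '[[-0.0005,-0.0019,0,0,0,0.025,1],[-0.001,-0.0039,0,0,0,0.05,1],[-0.0014,-0.0058,0,0,0,0.075,1]]'
```

```text
clock: 7.2
eef_pos: [420.2, -117.6, 114.2]
tcp_rot: [3.142, 0.0, -0.296]
contact_force: [-0.8, -0.6, -1.2]
opening: 0.0
grasp_force: 0.6
```

```bash
python3 -m crank '[[-0.0005,-0.0019,0,0,0,0.025,1],[-0.001,-0.0039,0,0,0,0.05,1],[-0.0014,-0.0058,0,0,0,0.075,1]]'
```

```text
clock: 7.5
eef_pos: [420.6, -111.7, 114.2]
tcp_rot: [3.142, 0.0, -0.371]
contact_force: [-1.6, -1.5, -0.4]
opening: -0.0
grasp_force: 0.6
```

```bash
python3 -m crank '[[-0.0005,-0.0019,0,0,0,0.025,1],[-0.001,-0.0039,0,0,0,0.05,1],[-0.0014,-0.0058,0,0,0,0.075,1]]'
```

```text
clock: 7.8
eef_pos: [421.5, -105.8, 114.3]
tcp_rot: [-3.142, 0.0, -0.446]
contact_force: [-1.3, -0.6, -0.4]
opening: 0.003
grasp_force: 0.7
```

```bash
python3 -m crank '[[-0.0005,-0.0019,0,0,0,0.025,1],[-0.001,-0.0039,0,0,0,0.05,1],[-0.0014,-0.0058,0,0,0,0.075,1]]'
```

```text
clock: 8.1
eef_pos: [422.7, -100.0, 114.3]
tcp_rot: [-3.142, 0.0, -0.521]
contact_force: [-0.9, -0.9, -0.1]
opening: -0.0
grasp_force: 0.7
```

```bash
python3 -m crank '[[-0.0005,-0.0019,0,0,0,0.025,1],[-0.001,-0.0039,0,0,0,0.05,1]]'
```

```text
clock: 8.3
eef_pos: [423.9, -96.1, 114.3]
tcp_rot: [-3.142, -0.0, -0.571]
contact_force: [-1.3, -1.0, -0.1]
opening: -0.005
grasp_force: 0.7
```

```bash
python3 -m crank '[[-0.0005,-0.0019,0,0,0,0.025,1],[-0.001,-0.0039,0,0,0,0.05,1]]'
```

```text
clock: 8.5
eef_pos: [425.2, -92.3, 114.3]
tcp_rot: [-3.142, -0.0, -0.621]
contact_force: [-0.9, -0.6, -1.0]
opening: 0.001
grasp_force: 0.6
```

```bash
python3 -m crank '[[-0.0005,-0.0019,0,0,0,0.025,1],[-0.001,-0.0039,0,0,0,0.05,1]]'
```

```text
clock: 8.7
eef_pos: [426.3, -89.2, 114.3]
tcp_rot: [3.14, -0.0, -0.67]
contact_force: [-3.4, -10.7, -0.8]
opening: -0.003
grasp_force: 4.9
```

```bash
python3 -m crank '[[-0.0005,-0.0019,0,0,0,0.025,1],[-0.001,-0.0039,0,0,0,0.05,1]]'
```

```text
clock: 8.9
eef_pos: [427.7, -86.0, 114.2]
tcp_rot: [3.139, -0.001, -0.72]
contact_force: [-5.2, -12.7, 0.2]
opening: -0.001
grasp_force: 6.8
```

Tangential push is about 13 N, about 6 mm past take-up, which is on target. I'll back off and check.

```bash
python3 -m crank '[[0,0.005,0,0,0,0,1],[0,0.012,0,0,0,0,1],[0,0.018,-0.02,0,0,0,1],[-0.01,0.02,-0.06,0,0,0,1],[-0.02,0.02,-0.1,0,0,0,1]]';python3 -m crank '[[0,0,-0.02,0,0,0.1,1],[0,0,-0.02,0,0,0.2,1],[0,0,-0.02,0,0,0.2,1]]'; python3 - <<'E'
from rig import r,cams
import cv2,pickle,numpy as np
f=cams.grab_frame("wrist");g=cams.grab_frame("side");pickle.dump((f,g),open("w4.pkl","wb"))
a=cv2.resize(f["image"],(640,480));b=cv2.resize(g["image"][155:215,200:300],(400,240),interpolation=2)
c=np.zeros((240,800,3),np.uint8);c[:,:400]=b
from pickle import load
c[:,400:]=cv2.resize(load(open("d0.pkl","rb"))["side"]["image"][155:215,200:300],(400,240),interpolation=2)
a=cv2.resize(f["image"],(480,360));z=np.zeros((360,800,3),np.uint8);z[:,:480]=a
cv2.imwrite("pics/w4.png",np.vstack([z,c])[...,::-1]);s=r.sense();print(s['eef_pos'],s['contact_force'])
E
```

```text
clock: 9.4
eef_pos: [398.9, -86.9, 215.0]
tcp_rot: [3.141, 0.002, -0.72]
contact_force: [0.6, -0.3, 0.2]
opening: -0.0
grasp_force: 0.0
clock: 9.7
eef_pos: [400.2, -87.0, 235.1]
tcp_rot: [-3.14, -0.002, -0.921]
contact_force: [-0.3, 0.1, -0.3]
opening: 0.003
grasp_force: 0.0
[399.57775815 -86.86583193 234.01805437] [-0.02939869  0.49297025 -0.53572696]
```

View pics/w4.png

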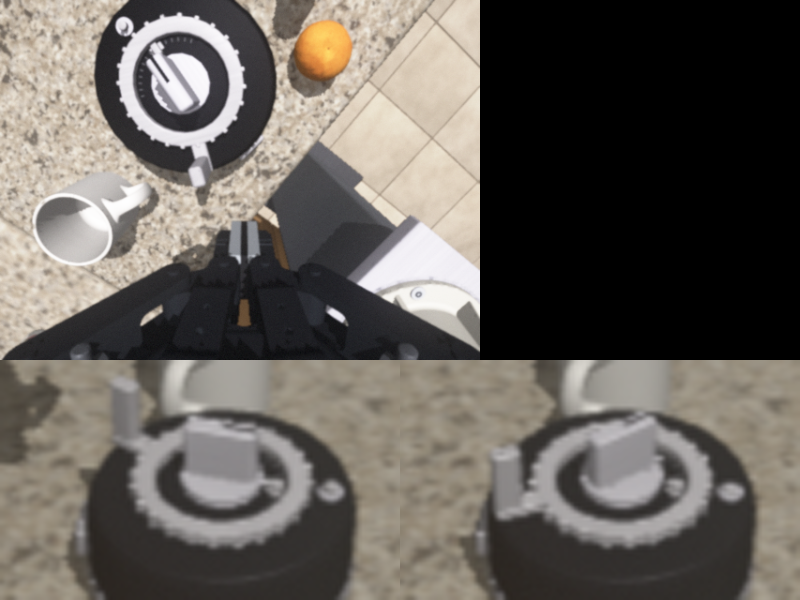

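The beak is still on the tab, the lever has been swung round, and the bystanders are in place. The pin shows a raised head at (125,27). I'll quantify its rise against the first side picture.

```bash
python3 - <<'E'
import pickle,cv2,numpy as np
from h import *
a=pickle.load(open("d0.pkl","rb"))["side"];f,b=pickle.load(open("w4.pkl","rb"))
for n,z in(("loose",82),("+4",86),("+8",90)):print(n,proj(a,[565,-131,z]))
for F in(a,b):
    g=cv2.cvtColor(F["image"],cv2.COLOR_RGB2GRAY);print(g[181:194,279:287])
w=f["image"][...,::-1];c=cv2.resize(w[0:70,100:200],(800,560),interpolation=2);cv2.imwrite("pics/w5.png",c)
E
```

```text
loose [[282.49313338 187.19077597]]
+4 [[282.56661937 186.00460808]]
+8 [[282.6404143  184.81257956]]
[[ 51  51  52  51  52  56  82 116]
 [ 52  52  52  52  51  53  64 105]
 [ 53  51  51  51  52  51  55  83]
 [ 51  52  53  54  53  53  52  66]
 [ 56  63  78  88  82  67  57  56]
 [ 78 106 141 160 152 125  90  58]
 [107 133 148 164 167 167 140  70]
 [ 98 143 160 159 159 158 136  70]
 [ 66 108 144 158 156 135  90  57]
 [ 53  62  79  95  94  74  57  52]
 [ 50  51  51  55  55  52  52  51]
 [ 50  51  51  50  50  51  52  51]
 [ 50  51  51  51  51  51  50  51]]
[[ 51  52  51  52  52  55  82 116]
 [ 51  51  52  51  52  53  63 104]
 [ 51  51  51  53  52  52  55  83]
 [ 53  53  59  69  66  56  52  67]
 [ 61  63  92 123 121  87  60  56]
 [ 77  94 129 158 162 143  94  58]
 [105 125 121 137 150 157 138  71]
 [ 98 142 152 146 152 158 136  70]
 [ 66 109 144 156 155 134  91  56]
 [ 51  61  78  95  94  73  56  51]
 [ 50  51  52  54  55  52  52  51]
 [ 50  50  50  50  52  51  51  51]
 [ 51  51  50  51  51  51  50  51]]
```

View pics/w5.png

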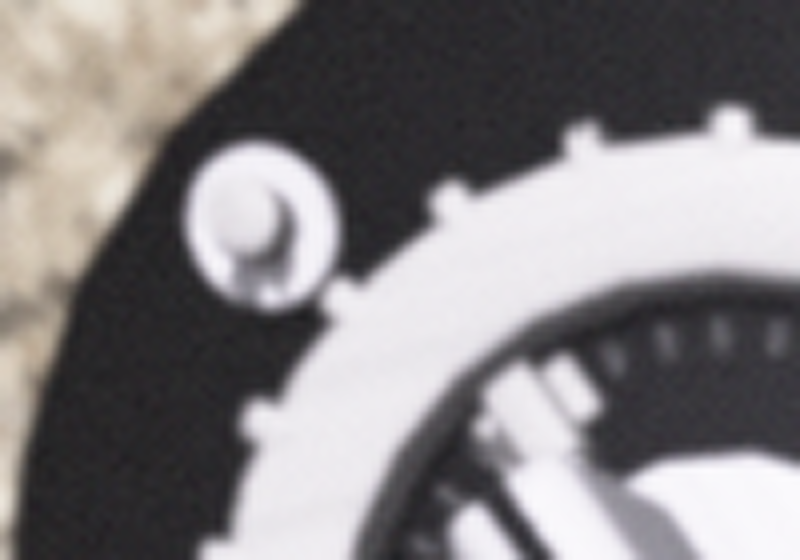

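```bash
python3 -c "
from rig import sign_off;print(sign_off())"
```

```text
the job is handed in; nothing more can be done
None
```

The job is handed in, though the sign-off gave no verdict: the pointer is on the memory tab, the ring was tightened to about 13 N with the pin up an estimated 5 mm, the arm is clear, and the mug, shaker and mandarin were not touched.

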